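# Clamp the part with the pedal, then hold the jog-enable lever at half travel

### The job

Get the bench collet fixture ready to jog: press the sprung clamp pedal all the way down to its stop, keep it there for a moment, and let it come fully back up. Then press the paddle of the jog-enable lever down to half travel, where the lever is level and the top of the paddle is flush with the top of the little steel post in front of it, and finish while still holding it there, without letting go. Never push the lever right down to the bottom, which trips the emergency stop, and leave the drink can, the parts tray and the micrometer where they are.

Things in the scene. Friction and masses are not known exactly. Their poses are not given: they have to be found in the camera images.
- pedal_unit: Clamp pedal unit, fixed to the bench: dark steel base plate 220 x 130 x 12 mm (x, y, z) carrying a hinged aluminium tread with rubber ribs. Origin: centre of the base's underside, on the bench. Its x axis points from the hinge (heel) to the raised free end (toe). The hinge line runs along its y axis at x = -85 mm, z = 30 mm. The pedal unit may stand on the left or on the right of the robot, the jog station on the other side.
- pedal_press (a point): Best place to press the pedal: on the tread's top face, on its centre line, 125 mm from the hinge line and 35 mm short of the toe. It moves with the tread. The tread is 160 mm long, 100 mm wide, 8 mm thick. Released, this point is about 71 mm above the bench; at the stop it is about 39 mm above the bench.
- pedal (a joint): Pedal angle, rad: 0 = released (tread slopes up 0.30 rad to the toe), growing as it is pressed, to 0.26 at the rigid stop (tread almost level). A spring returns it; pressed at pedal_press it takes about 6 N to start and 15 N to reach the stop.
- jog_station: Jog-enable station, fixed to the bench: grey painted base 220 x 90 x 30 mm (x, y, z), two upright cheeks up to 115 mm high at its +x end carrying the lever's hinge (at x = 75 mm, z = 90 mm, axis along y), and a small steel post 10 x 30 mm (x, y) at x = -102 mm whose top is 97 mm above the bench. Origin: centre of the base's underside, on the bench. The lever runs from the hinge along -x to the paddle; with the lever level the paddle's centre is at x = -55 mm.
- paddle_top (a point): Centre of the top face of the lever's black paddle (50 x 56 x 14 mm along the lever, across it, thick), 130 mm from the hinge axis; it moves with the lever. About 129 mm above the bench when released, 97 mm at half travel (lever level, flush with the top of the post), 65 mm at the bottom.
- jog_lever (a joint): Angle of the jog-enable lever, rad: 0 = released (sloping up 0.25 rad to the paddle), growing as the paddle is pressed down; 0.25 = half travel, lever level, the place to hold; 0.50 = bottom, which must not be reached. A spring returns it; pressed at the paddle's centre it takes about 5 N to start, 10 N at half travel and 15 N at the bottom.
- drink_can: Bystander: plain metal drink can, 66 mm diameter, 122 mm high, standing loose. Origin: centre of its underside.
- parts_tray: Bystander: green steel tray of studs, 160 x 120 x 70 mm (x, y, z), loose. Origin: centre of its underside.
- micrometer: Bystander: outside micrometer lying flat, about 140 mm long (x from -38 to 102 mm), 40 mm wide, 20 mm high, loose. Origin: centre of its bow, on the bench.
- collet_fixture: Bolted-down steel collet fixture with the turned part standing in its mouth: base 130 x 130 mm, 153 mm high in all. Not to be handled. Origin: centre of its underside.
Things that resemble listed ones, but are neither listed nor needed, are in the scene too. Leave any yellow look-alike of the jog_station alone.

How it is judged:
By the outcome, as a careful person would: the job done as asked, in the order asked, and still so for the second after the job is handed in, while the arm keeps its last pose, push and grip.
It also fails if it takes over 42 s, if anything falls off the work surface, if the arm or the gripper's body presses on something with over 40 N, if the wrist force passes 120 N, or if a joint passes its speed limit or range.

### The arm

A 6-joint arm with a two-finger parallel gripper is mounted at the origin on the work surface. World frame = base frame: x ahead of the robot, y to its left, z up, the work surface at z = 0. Lengths are in mm, angles in rad, forces in N, time in s.
With the tool pointing down it reaches from about 275 to 825 mm from the base axis. Payload 4.9 kg.
Tool frame: the origin (TCP) lies at the very end of the fingers, on their centre line; the grasp point (between the pads) lies 19 mm behind it; z points along the fingers, y is the line along which they close (so a half turn about z gives the same grasp; the last joint's range is limited). The gripper opens to 85 mm and grips with 20 to 120 N. Pads are 22 mm wide; open, the fingers measure 114 mm over their backs; the gripper's body (76 mm by 85 mm) begins 54 mm behind the grasp point. The pads swing forward as they close: fully open they stand 13 mm farther back than shut.
Start: joints at [1.032, 0.326, -0.193, 1.052, 0, 1.437], TCP at [216.606, 505.57, 231.281] pointing down, gripper open.
Joint ranges: [-2.65, 2.65], [-0.97, 1.79], [-1.3, 1.35], [-1.93, 2.1], [-1.47, 1.37], [-3.14, 3.14]. Speed limits (rad/s): [2.57, 2.57, 3.14, 3.14, 3.14, 3.14].

### API

Orientations are given as [roll, pitch, yaw] about the fixed x, y, z axes, in that order (R = Rz(yaw) Ry(pitch) Rx(roll)).
In Python, from bench import bot, solve_ik, imaging gives the robot as it stands. Calls block until the motion is done:
- bot.move_ptp(position, orientation): joint-space move of the TCP to a pose.
- bot.movel(position, rot=None, max_speed=150, threshold=None): straight line of the TCP; rot=None keeps the orientation; max_speed is the mean speed in mm/s. With threshold (N) it stops when the force on the tool has changed by that much, and returns True; else False.
- bot.move_j(angles): joint-space move.
- bot.grip(opening, effort=None): opening from 0.0 (shut) to 1.0 (fully open); effort is the grip in N (None keeps the last); returns when the fingers have stopped.
- bot.dwell(seconds).
- solve_ik(position, orientation): joint angles nearest the present ones, or None.
- bot.get_state(): the state.
- imaging.capture(name): name is "side" or "top"; returns the picture (480x640x3 uint8, blue, green, red); there is no depth.
- imaging.camera_model(name): a dict with "K" (3x3 intrinsics, pixels), "position" and "rotation" of the camera in the world. Camera axes: x right, y up, looking along -z (the intrinsics and any distortion apply to the point x, -y, -z); pixel columns grow to the right and rows downward; lengths in mm; the calibration is good to about 2 mm. A picture is of the moment at which its call begins. camera_model takes no time and is no camera call.
A pose or a line that the arm cannot do raises bot.IKError and nothing moves.
- bot.sign_off(): hands the job in; it is judged then, once.
The state is a dict: "t": time; "qpos": joint angles; "joint_velocities": joint speeds; "effort": joint torques, N m; "tcp_pos": TCP position; "orientation": TCP orientation; "contact_force": force on the tool from outside, world axes, zero at the start; "wrist_torque": the same for the moment, N m; "opening": opening from 0.0 (shut) to 1.0 (fully open); "gripper_force": force on a finger pad.
Only numpy, scipy, OpenCV 4.12 (cv2) and the standard library are available. Lean on these libraries where they do the work, as an engineer would, in place of code of your own. Each camera call takes 0.05 s, during which the arm holds its last target. There are 200 camera calls.

## Working session

There is one attempt and no reset: what is moved stays moved. The work goes in short steps, each a Python script; the robot and the scene stay as the last script left them, time stands still between calls to the robot, and variables do not carry over. Pictures are saved under pics/ and viewed, at most 10 in all, crops included, and the job is handed in when it is done.

```bash
ls; mkdir -p pics; python3 - <<'E'
from bench import bot, imaging
import cv2
for n in("top","side"):
    cv2.imwrite(f"pics/{n}0.png",imaging.capture(n)); m=imaging.camera_model(n); print({k:(v.tolist() if hasattr(v,'tolist') else v) for k,v in m.items()})
s=bot.get_state();print(s["t"],s["tcp_pos"],s["orientation"],s["contact_force"])
E
```

```text
pics
{'K': [[558.251818457892, 0.0, 319.21093597666413], [0.0, 558.251818457892, 239.31211479933788], [0.0, 0.0, 1.0]], 'position': [524.5768647158845, 101.27906721025619, 1395.4080737578458], 'rotation': [0.05979122585041163, 0.00798564233717558, -1.5562899692801107]}
{'K': [[467.2783187306519, 0.0, 322.7197301363911], [0.0, 467.2783187306519, 238.2646416151847], [0.0, 0.0, 1.0]], 'position': [426.7576823492069, -577.22973867669, 875.0391889980314], 'rotation': [0.7295717011281797, 0.008050479887433681, -0.23654326740588433]}
0.1 [216.32029433 505.09862019 230.57392855] [-3.14003064e+00 -2.34520310e-04  2.73682235e+00] [-0.03786913 -0.01613576 -0.03968107]
```

View pics/top0.png

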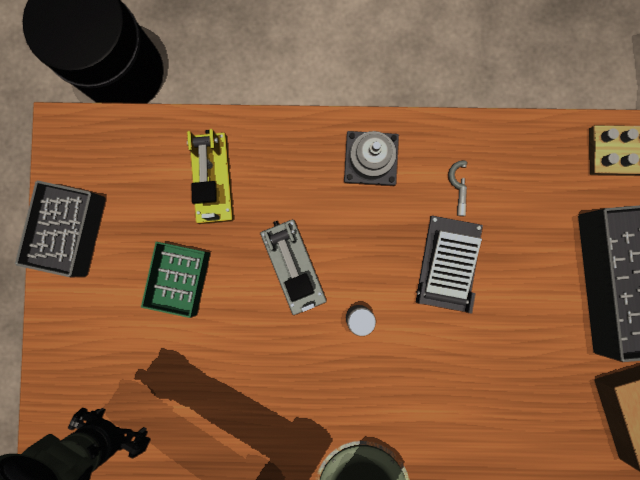

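View pics/side0.png

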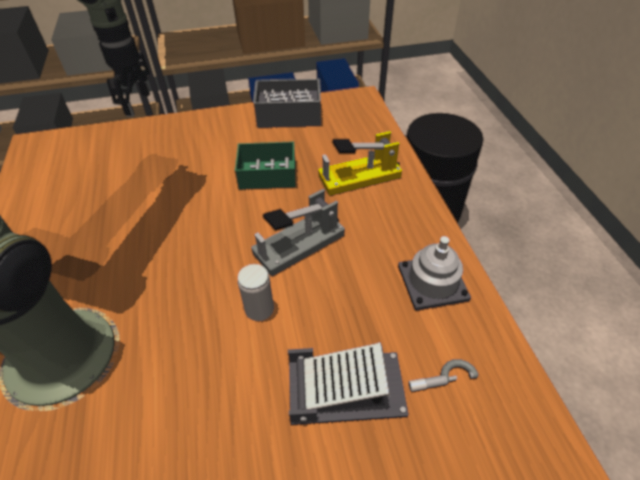

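The top view shows the grey jog station (paddle at ~(300,286), post at ~(308,307), hinge at ~(283,230)), with the can close by at (361,320). The pedal is at ~(450,262) with its toe up-image, and the yellow station is a look-alike. The side view agrees: paddle at (278,219), tread at (345,375).

```bash
cat > h.py <<'E'
import numpy as np, cv2
from scipy.spatial.transform import Rotation as R
from bench import bot, imaging, solve_ik
def ray(n,uv):
    m=imaging.camera_model(n);K=np.array(m["K"]);d=np.linalg.solve(K,[uv[0],uv[1],1.])
    d=R.from_euler("xyz",m["rotation"]).apply(d*[1,-1,-1]);return np.array(m["position"]),d/np.linalg.norm(d)
def plane(n,uv,z):
    p,d=ray(n,uv);return p+d*(z-p[2])/d[2]
def tri(a,b):
    p,d=ray("top",a);q,e=ray("side",b);s=np.linalg.lstsq(np.c_[d,-e],q-p,rcond=None)[0]
    x,y=p+s[0]*d,q+s[1]*e;return (x+y)/2,np.linalg.norm(x-y)
def blob(mask,roi):
    x0,y0,x1,y1=roi;c=max(cv2.findContours(mask[y0:y1,x0:x1].astype(np.uint8),cv2.RETR_EXTERNAL,cv2.CHAIN_APPROX_NONE)[0],key=cv2.contourArea)
    r=cv2.minAreaRect(c);return np.array(r[0])+(x0,y0),cv2.boxPoints(r)+(x0,y0),cv2.contourArea(c)
E
python3 - <<'E'
from h import *
np.set_printoptions(precision=1,suppress=True)
t=cv2.imread("pics/top0.png");s=cv2.imread("pics/side0.png")
a=blob(t.max(2)<35,(278,268,320,303));b=blob(s.max(2)<35,(258,205,298,232));print("paddle",a,b,tri(a[0],b[0]))
sat=lambda i:i.max(2).astype(int)-i.min(2)
a=blob((t.min(2)>130)&(sat(t)<45),(410,215,490,315));b=blob((s.min(2)>130)&(sat(s)<45),(295,335,395,415))
print("tread",a,b,tri(a[0],b[0]))
for c in a[1]: print([plane("top",c,z)[:2] for z in (34,81)])
for n,c in(("hingeL cheek",(263,233)),("base",(261,234)),("base",(295,314)),("base",(326,302))):print(n,plane("top",c,30)[:2])
print("post",plane("top",(308,307),97),"can",plane("top",(362,317),122))
print("pedal base",[plane("top",c,12)[:2] for c in((431,216),(482,226),(472,312),(418,304))])
i=np.hstack([cv2.resize(t[205:325,250:350],None,fx=4,fy=4,interpolation=2),cv2.resize(t[205:325,400:500],None,fx=4,fy=4,interpolation=2)])
cv2.imwrite("pics/crop.png",i)
E
```

```text
paddle (array([298.8, 286.4]), array([[283.5, 280.4],
       [306.4, 271.8],
       [314.2, 292.4],
       [291.3, 301. ]]), 477.0) (array([277.9, 219.7]), array([[264.5, 215.1],
       [287.2, 209. ],
       [291.3, 224.3],
       [268.7, 230.5]]), 239.5) (array([493.4, 157.2, 122.3]), np.float64(1.5147167754672284))
tread (array([453.6, 264.7]), array([[425.9, 290.8],
       [440.5, 228.9],
       [481.3, 238.6],
       [466.8, 300.4]]), 2470.0) (array([343.4, 375.9]), array([[296.5, 359.3],
       [380.3, 342.5],
       [390.3, 392.5],
       [306.5, 409.3]]), 3986.5) (array([ 548.3, -208.5,   59.5]), np.float64(0.006409452885937388))
[array([ 484.4, -147.4]), array([ 485.8, -138.8])]
[array([ 635.4, -182.4]), array([ 631.6, -172.6])]
[array([ 613.3, -281.8]), array([ 610.3, -268.6])]
[array([ 462.7, -246.2]), array([ 464.8, -234.2])]
hingeL cheek [619.7 251.5]
base [617.2 256.4]
base [423.4 169.6]
base [453.6  94.6]
post [444.9 136.4  97. ] can [425.8  13.1 122. ]
pedal base [array([ 669.1, -163.4]), array([ 646. , -289.7]), array([ 433.5, -264.6]), array([ 451.1, -132. ])]
```

View pics/crop.png

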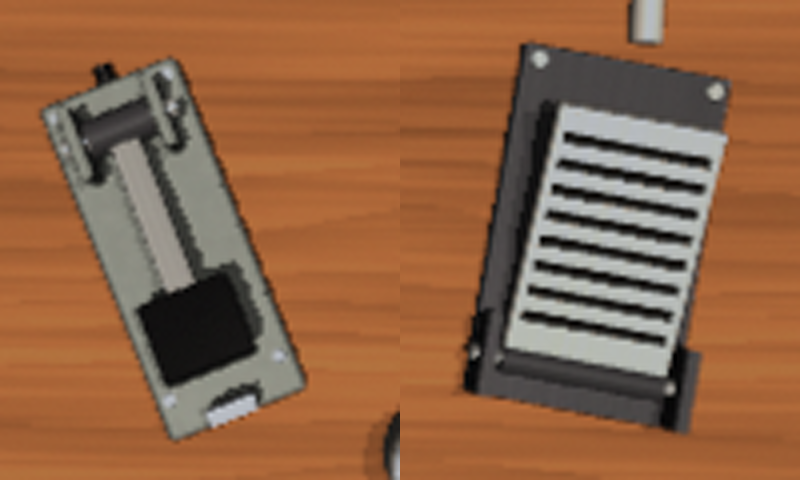

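The crop shows the tread corners at (440,231), (482,238), (467,299) and (426,292). The jog base corners are at (260,232), (294,315), (327,301) and (294,219). Sizes match those given, so I'll press the pedal at about (585,-214), yaw -0.18.

```bash
python3 - <<'E'
from h import *
np.set_printoptions(precision=1,suppress=True)
c=np.array([plane("top",u,30)[:2] for u in((260.5,232.5),(293.75,315),(326.75,300.75),(294.5,219.25))])
o=c.mean(0);d=(c[0]+c[3]-c[1]-c[2])/2;y=np.arctan2(d[1],d[0]);print("jog",o,np.linalg.norm(d),np.linalg.norm(c[0]-c[3]),y,"paddle",o-50*d/np.linalg.norm(d),o-55*d/np.linalg.norm(d),plane("top",(298.8,286.4),127))
P=(585,-214)
def st(l):
    s=bot.get_state();print(l,round(s["t"],2),s["tcp_pos"],s["contact_force"])
bot.grip(0.0);st("shut")
O=[np.pi,0,2.96]
bot.move_ptp([*P,170],O);st("over")
bot.movel([*P,90],max_speed=100);st("near")
print(bot.movel([*P,60],max_speed=25,threshold=3));st("touch")
cv2.imwrite("pics/touch.png",imaging.capture("side")[270:470,230:480])
E
```

```text
jog [538.3 174.5] 215.80715429490374 89.52744446937373 0.39735740934949854 paddle [492.2 155.1] [487.6 153.2] [492.8 157.2 127. ]
shut 0.87 [216.6 505.6 231.3] [-0.1 -0.2  1.2]
over 3.72 [ 585.3 -213.1  170.1] [ 0.3  0.  -0.7]
near 4.67 [ 585.5 -214.2   90.6] [0.9 0.  0.2]
True
touch 5.42 [ 585.3 -214.    71.8] [-0.4  0.2  5.9]
```

View pics/touch.png

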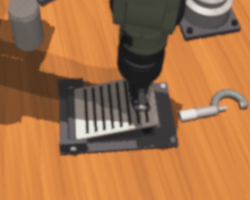

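The fingertips rest on the tread near its toe. Contact came at z = 71.8 against the expected 71, so I'll press to the stop now.

```bash
python3 - <<'E'
from h import *
np.set_printoptions(precision=1,suppress=True)
def st(l):
    s=bot.get_state();print(l,round(s["t"],2),s["tcp_pos"],s["contact_force"])
P=(585,-214)
print(bot.movel([*P,44],max_speed=30));st("44")
print(bot.movel([*P,32],max_speed=12,threshold=13));st("stop")
bot.dwell(0.8);st("held")
cv2.imwrite("pics/down.png",imaging.capture("side")[270:470,230:480])
E
```

```text
False
44 6.54 [ 590.7 -215.1   47.6] [ 6.1  2.1 12.3]
True
stop 7.33 [ 591.8 -215.2   39.6] [-3.4  1.1 13.7]
held 8.13 [ 591.7 -215.2   40. ] [-3.7  2.1 13.1]
```

View pics/down.png

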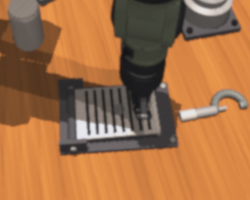

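The tread is nearly level at z = 40, but 13 N does not yet prove it's on the stop. The arm is compliant at about 3.5 N/mm, so I'll push firmer from here.

```bash
python3 - <<'E'
from h import *
np.set_printoptions(precision=1,suppress=True)
def st(l):
    s=bot.get_state();print(l,round(s["t"],2),s["tcp_pos"],s["contact_force"])
P=(590,-215)
for z in (34,32,30):
    print(bot.movel([*P,z],max_speed=20,threshold=20));st(z)
    if bot.get_state()["contact_force"][2]>24: break
bot.dwell(1.0);st("held")
E
```

```text
True
34 8.43 [ 591.8 -215.2   39.4] [-3.8  2.2 13.5]
True
32 8.68 [ 591.8 -215.2   39.4] [-3.5  1.7 13. ]
True
30 8.94 [ 591.8 -215.1   39.4] [-3.4  1.9 13.6]
held 9.94 [ 591.8 -215.2   39.7] [-3.7  2.  13. ]
```

```bash
python3 - <<'E'
from h import *
np.set_printoptions(precision=1,suppress=True)
def st(l):
    s=bot.get_state();print(l,round(s["t"],2),s["tcp_pos"],s["contact_force"])
for z in (37.5,36,34.5,33):
    bot.movel([591,-215,z],max_speed=10);st(z)
    if bot.get_state()["contact_force"][2]>22: break
bot.dwell(0.7);st("held")
E
```

```text
37.5 10.19 [ 591.8 -215.2   39.4] [-2.   2.5 12.6]
36 10.49 [ 591.9 -215.2   38.9] [-5.1  2.1 20. ]
34.5 10.79 [ 591.9 -215.2   38.6] [-8.3  4.3 28.5]
held 11.49 [ 591.8 -215.2   38.6] [-8.2  5.3 27.9]
```

The pedal is on the rigid stop (28 N, z = 38.6, no further yield) and was held there. I'll release it and move to the lever.

```bash
python3 - <<'E'
from h import *
np.set_printoptions(precision=1,suppress=True)
def st(l):
    s=bot.get_state();print(l,round(s["t"],2),s["tcp_pos"],s["contact_force"])
bot.movel([588,-215,80],max_speed=50);bot.movel([588,-215,190],max_speed=150);st("up")
P=(490.5,156)
bot.move_ptp([*P,190],[np.pi,0,0.40+np.pi-2*np.pi]);st("over")
s=cv2.imread("pics/side0.png");n=imaging.capture("side")
cv2.imwrite("pics/rel.png",np.hstack([s[320:430,270:420],n[320:430,270:420]]).repeat(2,0).repeat(2,1))
print("diff",cv2.absdiff(s,n)[340:415,300:395].mean())
bot.movel([*P,146],max_speed=100);st("near")
print(bot.movel([*P,115],max_speed=20,threshold=3));st("touch")
E
```

```text
up 13.43 [ 587.4 -214.7  189. ] [-0.5  0.2 -0.3]
over 14.86 [491.2 155.3 190. ] [ 0.5 -0.   0.1]
diff 4.6728421052631575
near 15.5 [490.8 155.7 146.1] [-0.1 -1.2  1. ]
True
touch 16.36 [490.2 155.9 130.6] [-0.5 -1.4  4.3]
```

View pics/rel.png

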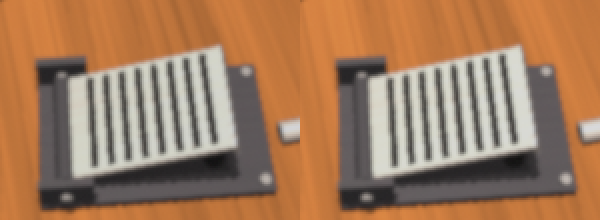

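The pedal is back up, matching the first picture. Contact with the paddle came at z = 130.6 against the expected ~129, so I'll lower it stepwise to z = 97 measured.

```bash
python3 - <<'E'
from h import *
np.set_printoptions(precision=1,suppress=True)
def st(l):
    s=bot.get_state();print(l,round(s["t"],2),s["tcp_pos"],s["contact_force"]);return s["tcp_pos"][2]
P=(487.5,154.5)
bot.movel([*P,103],max_speed=30);z=st(103);c=103
for i in range(5):
    if abs(z-97)<.4: break
    c-=z-97;bot.movel([*P,c],max_speed=12);bot.dwell(.2);z=st(c)
for n,r in(("top",(250,205)),("side",(235,175))):
    i=imaging.capture(n);cv2.imwrite(f"pics/h{n}.png",cv2.resize(i[r[1]:r[1]+110,r[0]:r[0]+130],None,fx=5,fy=5,interpolation=2))
E
```

```text
103 17.43 [485.8 154.  103.1] [-4.2 -2.1  8.9]
96.92954435801259 18.29 [485.4 153.8  97. ] [-5.9 -1.9  9.5]
```

View pics/hside.png

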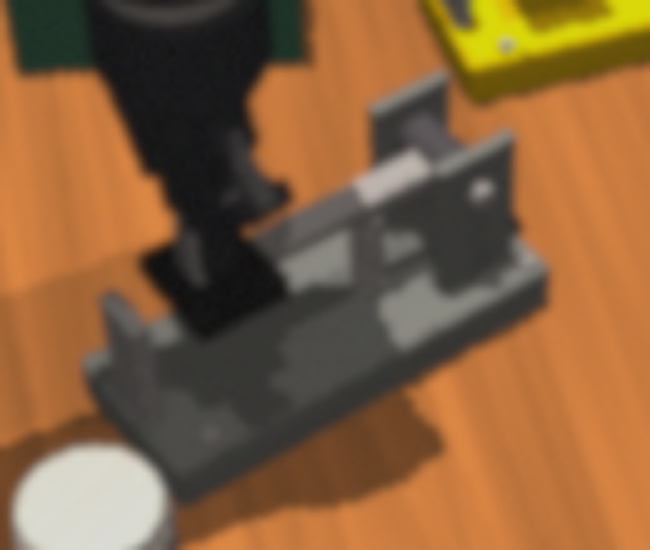

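View pics/htop.png

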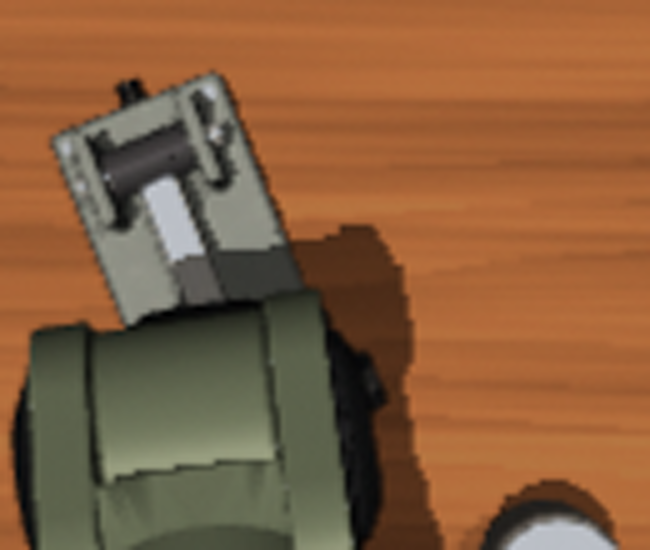

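The side view shows the paddle pressed about level with the post: paddle corners at ~(264,228) and (292,233) full-frame, post top at ~(258,236). I'll check the paddle's far-left corner and the post top by projection at z = 97.

```bash
python3 - <<'E'
from h import *
np.set_printoptions(precision=1,suppress=True)
m=imaging.camera_model("side");K=np.array(m["K"])
def proj(p):
    v=R.from_euler("xyz",m["rotation"]).inv().apply(np.array(p)-m["position"])*[1,-1,-1];u=K@v;return (u[:2]/u[2]-[235,175])*5
o=np.array([538.3,174.5]);y=.40;A=np.array([[np.cos(y),-np.sin(y)],[np.sin(y),np.cos(y)]])
for n,x,w in(("postL",-107,15),("postR",-97,-15),("padFL",-80,28),("padFR",-80,-28),("padBR",-30,-28)):
    print(n,[proj([*(o+A@[x,w]),z]) for z in (92,97,102)])
s=bot.get_state();print(s["t"],s["tcp_pos"],s["contact_force"],np.abs(s["joint_velocities"]).max())
E
```

```text
postL [array([ 92.2, 309.6]), array([ 90.9, 302.1]), array([ 89.6, 294.6])]
postR [array([146.1, 339.5]), array([145. , 332.1]), array([143.9, 324.7])]
padFL [array([128.4, 266.5]), array([127.2, 259. ]), array([126. , 251.5])]
padFR [array([194. , 339.9]), array([193. , 332.5]), array([192.1, 325. ])]
padBR [array([287. , 290.2]), array([286.4, 282.8]), array([285.7, 275.3])]
18.3917 [485.3 153.9  97. ] [-5.1 -2.   9.9] 0.0017571281781002927
```

```bash
python3 - <<'E'
from h import *
i=imaging.capture("side")[215:260,245:305].astype(float)
i=np.clip(255*(i/140)**.5,0,255).astype(np.uint8)
cv2.imwrite("pics/g.png",cv2.resize(i,None,fx=12,fy=12,interpolation=cv2.INTER_CUBIC))
E
```

```text
(no output)
```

View pics/g.png

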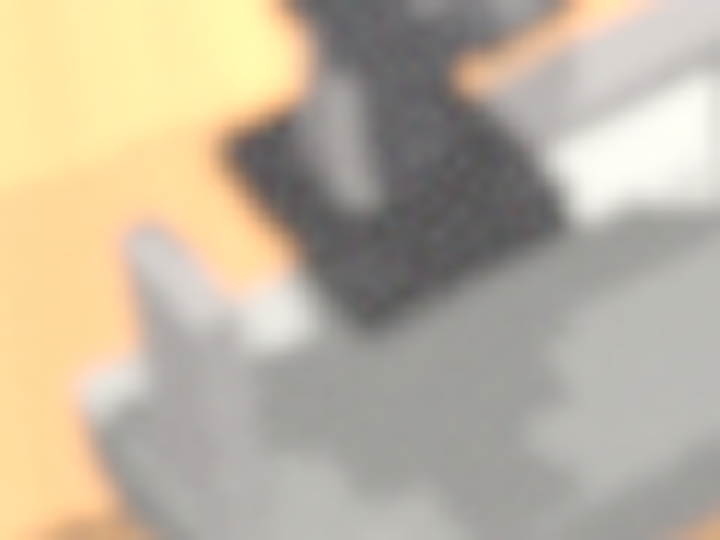

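The enhanced view shows the paddle's edges at (264,227), (276,242) and (292,234), and the post's far top corner at (256,234). These fit the projection of a paddle at 97 mm, level with the post top, and the 10 N push also matches half travel. Handing in while holding.

```bash
python3 -c "
from bench import bot
s=bot.get_state();print(s['t'],s['tcp_pos'],s['contact_force']);print(bot.sign_off())"
```

```text
18.4417 [485.37254733 153.83602879  97.00880106] [-5.89392097 -1.98209242  9.53279669]
the job is handed in; nothing more can be done
None
```

I pressed the pedal to its stop, held it and let it come fully back up, then handed the job in at 18.4 s with the jog paddle still held at half travel (fingertips at z = 97 mm, about 10 N); the can, tray and micrometer weren't touched.

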